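Put the lids back on the pantry canisters

ROBOT

A 6-joint arm with a two-finger parallel gripper is mounted at the origin on the work surface. World frame = base frame: x ahead of the robot, y to its left, z up, the work surface at z = 0. Lengths are in m, angles in rad, forces in N, time in s.
With the tool pointing down it reaches from about 0.375 to 0.75 m from the base axis. Payload 9 kg.
Tool frame: the origin (TCP) lies midway between the tips of the shut fingers; the grasp point (between the pads) lies 19 mm behind it; z points along the fingers, y is the line along which they close (so a half turn about z gives the same grasp; the last joint's range is limited). The gripper opens to 85 mm and grips with 20 to 120 N. Pads are 22 mm wide; open, the fingers measure 114 mm over their backs; the gripper's body (76 mm by 85 mm) begins 54 mm behind the grasp point. The pads swing forward as they close: fully open they stand 13 mm farther back than shut.
Start: joints at [1.043, 0.104, 0.097, 1.564, 0, 1.353], TCP at [0.183, 0.571, 0.231] pointing down, gripper open.
Joint ranges: [-2.99, 2.99], [-0.84, 1.86], [-1.1, 1.16], [-1.84, 2.11], [-1.51, 1.56], [-3.14, 3.14]. Speed limits (rad/s): [2.22, 2.22, 2.57, 3.14, 3.14, 3.14].

INTERFACE

Orientations are given as a unit quaternion [x, y, z, w].
In Python, from rig import ctrl, optics gives the robot as it stands.
- The arm moves only by the tool step_arm, never from a script. Its argument "deltas" is a list of rows, each an object with "delta_pos": the shift along the tool's x, y, z in mm, a list of three; "rotation": the turn, a rotation vector about the tool's x, y, z in degrees, a list of three; "hand": the gripper command: -1 is fully open, 1 is shut, values between are in proportion. In form: [{"delta_pos": [x, y, z], "rotation": [rx, ry, rz], "hand": hand}, ...]. A call has 1 to 8 rows; each row shifts and turns the commanded pose from where the row before left it, along the tool's axes as they then stand; what a row does not reach is not made up. A row lasts 1/12 s, in which the tool goes at most 41.7 mm and 7.16 degrees, less where a joint would pass 70% of its speed; a pose out of reach is approached as far as the arm can. A call is refused whole if a number of a shift passes 41.7 or a number of a turn 7.16, either way. A call with a gripper value outside its range is refused whole. The fingers move at their own pace and stop on an object; "force" is the grip in N (left out, the last holds). Time passes only in rows, so rows that do not move let the fingers close. It gives the time, the measured TCP pose, the force, the opening and the grip force at its end, in the units of the state.
- ctrl.read_state(): the state, without advancing time (a new reading comes with each control period).
- optics.snapshot(name): name is "side" or "top"; returns the picture (420x560x3 uint8, red, green, blue); there is no depth.
- optics.camera_params(name): a dict with "fx", "fy", "cx", "cy" (pixels), "extrinsics" (4x4, takes a point from world to camera coordinates). Camera axes: x right, y down, z forward; pixel columns grow to the right and rows downward; lengths in m; the calibration is good to about 2 mm. A picture is of the moment at which its call begins. camera_params takes no time and is no camera call.
- ctrl.hand_in(): hands the job in; it is judged then, once.
Trained networks look in the newest picture that a camera, given by its name, has taken for a name from the list of things; names that differ only in an ending like _2 or _b are one class to them, and where a whole thing is asked for, a point or a joint stands for the part that bears it (a point fixed in the world has none). Each returns a list of dicts, best first, with "conf" (0 to 1); they miss things now and then, are a little off and sometimes report something else, mostly with a low value. They report only what shows in the picture. A call takes as long as a camera call.
- optics.recognise(camera, target): "bbox" ([left, top, right, bottom] in pixels, round what is visible of it).
- optics.cut_out(camera, target): "pixels" (420x560 bool, what is visible of it) and "bbox" ([left, top, right, bottom] in pixels, round what is visible of it).
The state is a dict: "time_s": time; "joint_positions": joint angles; "dq": joint speeds; "joint_efforts": joint torques, N m; "tool_pos": TCP position; "orientation": TCP orientation; "contact_force": force on the tool from outside, world axes, zero at the start; "moment": the same for the moment, N m; "gripper_width": opening from 0.0 (shut) to 1.0 (fully open); "grasp_force": force on a finger pad.
Only numpy, scipy, OpenCV 4.12 (cv2) and the standard library are available. Lean on these libraries where they do the work, as an engineer would, in place of code of your own. Each camera call takes 0.05 s, during which the arm holds its last target. There are 200 camera calls.

TASK

The four storage canisters have been washed and dried: close each one with its own lid, the one of its shape and size, so that every lid sits straight and all the way down on the rim. Set the lids down gently rather than dropping them, leave the canisters standing where they are, and do not knock over the mug or the mortar.

Things in the scene. Friction and masses are not known exactly. Their poses are not given: they have to be found in the camera images.
- lid_large: Large round lid of pale wood, lying plug down, knob up; about 0.10 kg. Rim plate 114 mm across; tapered plug below it, 90 mm across at the plate, 80 mm at its underside; round knob 26 mm across in the middle. Origin: centre of the plug's underside (on the worktop at the start), z up; above it: plug 0-12 mm, rim plate 12-20 mm, knob 20-48 mm.
- lid_small: Small round lid of pale wood, lying plug down, knob up; about 0.05 kg. Rim plate 80 mm across; tapered plug, 58 mm across at the plate, 48 mm at its underside; round knob 22 mm across in the middle. Origin: centre of the plug's underside (on the worktop at the start), z up; above it: plug 0-12 mm, rim plate 12-20 mm, knob 20-48 mm.
- lid_square: Square lid of pale wood, lying plug down, knob up; about 0.10 kg. Rim plate 96 x 96 mm; tapered plug, 72 mm square at the plate, 62 mm at its underside; knob 26 x 26 mm in the middle. x and y parallel to the sides of lid and knob. Origin: centre of the plug's underside (on the worktop at the start), z up; above it: plug 0-12 mm, rim plate 12-20 mm, knob 20-48 mm.
- lid_oblong: Oblong lid of pale wood, lying plug down; about 0.10 kg. Rim plate 120 mm (x) by 80 mm (y); tapered plug, 96 x 56 mm at the plate, 86 x 46 mm at its underside; bar grip on the middle, 56 mm (x) by 20 mm (y). Origin: centre of the plug's underside (on the worktop at the start), z up; above it: plug 0-12 mm, rim plate 12-20 mm, grip 20-48 mm.
- can_large: Large round canister of white ceramic, open, empty, standing loose; about 0.95 kg. 110 mm across, 105 mm high, mouth 98 mm across. Origin: centre of its underside, z up. Closed, the lid's rim plate rests on the rim, the lid's origin 93 mm above the canister's.
- can_small: Small round canister of white ceramic, open, empty, standing loose; about 0.6 kg. 76 mm across, 80 mm high, mouth 66 mm across. Origin: centre of its underside, z up. Closed, the lid's rim plate rests on the rim, the lid's origin 68 mm above the canister's.
- can_square: Square canister of white ceramic, open, empty, standing loose; about 1.0 kg. 92 x 92 mm, 92 mm high, mouth 80 x 80 mm. x and y parallel to its sides; the lid fits at any quarter turn. Origin: centre of its underside, z up. Closed, the lid's rim plate rests on the rim, the lid's origin 80 mm above the canister's.
- can_oblong: Oblong canister of white ceramic, open, empty, standing loose; about 0.85 kg. 116 mm (x) by 76 mm (y), 70 mm high, mouth 104 x 64 mm. The lid fits either way round, long side to long side. Origin: centre of its underside, z up. Closed, the lid's rim plate rests on the rim, the lid's origin 58 mm above the canister's.
- mug: Bystander: reddish-brown mug, 80 mm across, 85 mm high, handle on its +y side reaching 70 mm from the middle; about 0.34 kg, standing loose. Origin: centre of its underside, z up.
- mortar: Bystander: grey stone mortar, 100 mm across, 62 mm high, with its pestle leaning in it towards +x (one piece, 0.9 kg), the pestle's end about 117 mm above the worktop; standing loose. Origin: centre of its underside, z up.

How it is judged:
At the end, for the whole second after the job is handed in: Each of the four lids lies level on its own canister (tilt under 0.06 rad), centred within 9 mm, its rim plate down on the rim (+3/-4 mm), let go and at rest; each canister stands upright within 40 mm of where it started; mug and mortar stand upright (horizontal distance between lid_large and can_large below 0.009 m and z of lid_large in the frame of can_large between 0.089 and 0.096 m and angle between each of lid_large, can_large, lid_small, can_small, lid_square, can_square, lid_oblong, can_oblong's own z axis and vertical below 0.06 rad and distance of each of can_large, can_small, can_square, can_oblong from where it was at the start of the episode below 0.04 m and linear speed of each of lid_large, can_large, lid_small, can_small, lid_square, can_square, lid_oblong, can_oblong below 0.02 m/s and horizontal distance between lid_small and can_small below 0.009 m and z of lid_small in the frame of can_small between 0.064 and 0.071 m and horizontal distance between lid_square and can_square below 0.009 m and z of lid_square in the frame of can_square between 0.076 and 0.083 m and horizontal distance between lid_oblong and can_oblong below 0.009 m and z of lid_oblong in the frame of can_oblong between 0.054 and 0.061 m and angle between each of mug, mortar's own z axis and vertical below 0.1 rad); the robot touches nothing.
It fails at once if a canister, the mug or the mortar is knocked over (angle between any of can_large, can_small, can_square, can_oblong, mug, mortar's own z axis and vertical above 0.5 rad).
It fails at once if a lid is dropped: it falls free of the fingers faster than 0.7 m/s (a drop of about 25 mm) ((contact force between the fingers and lid_large below 0.05 N and linear speed of lid_large above 0.7 m/s) or (contact force between the fingers and lid_small below 0.05 N and linear speed of lid_small above 0.7 m/s) or (contact force between the fingers and lid_square below 0.05 N and linear speed of lid_square above 0.7 m/s) or (contact force between the fingers and lid_oblong below 0.05 N and linear speed of lid_oblong above 0.7 m/s)).
It also fails if it takes over 102 s, if anything falls off the work surface, if the arm or the gripper's body presses on something with over 40 N, if the wrist force passes 120 N, or if a joint passes its speed limit or range.

## Working session

There is one attempt and no reset: what is moved stays moved. The work goes in short steps, Python scripts to look and compute and a tool call to move; the robot and the scene stay as the last step left them, time stands still between calls to the robot, and variables do not carry over. Pictures are saved under pics/ and viewed, at most 14 in all, crops included, and the job is handed in when it is done.

Besides the shell and the picture viewer there is one more tool, called after "Call:" as a command line: name --argument value ..., lists and objects as JSON in quotes. step_arm: Moves the arm, as the interface text tells. Its arguments: {"type":"object","properties":{"deltas":{"type":"array","items":{"type":"object","properties":{"delta_pos":{"type":"array","items":{"type":"number"}},"rotation":{"type":"array","items":{"type":"number"}},"hand":{"type":"number"}}}},"force":{"type":"number"}},"required":["deltas"]}

```bash
mkdir -p pics; ls
python3 - <<'E'
from rig import ctrl, optics
import cv2, numpy as np
for n in("top","side"):
    im=optics.snapshot(n); cv2.imwrite(f"pics/{n}0.png",im[:,:,::-1])
    p=optics.camera_params(n); print(n,p["fx"],p["cx"],p["cy"],np.round(p["extrinsics"],3).tolist())
    for t in "lid_large lid_small lid_square lid_oblong can_large can_small can_square can_oblong mug mortar".split():
        print(t,[(np.round(d["bbox"]).tolist(),round(d["conf"],2)) for d in optics.cut_out(n,t)[:3]])
s=ctrl.read_state(); print(s)
E
```

```text
pics
top 470.966523651185 273.2021164764798 209.5840591624892 [[0.007, -1.0, 0.002, -0.018], [-0.977, -0.007, -0.212, 0.489], [0.212, -0.001, -0.977, 1.184], [0.0, 0.0, 0.0, 1.0]]
lid_large [([292.0, 203.0, 331.0, 249.0], 0.9)]
lid_small [([284.0, 146.0, 314.0, 170.0], 0.61)]
lid_square [([160.0, 151.0, 201.0, 187.0], 0.89)]
lid_oblong [([349.0, 228.0, 396.0, 280.0], 0.8)]
can_large [([394.0, 174.0, 443.0, 224.0], 0.63)]
can_small [([146.0, 231.0, 177.0, 263.0], 0.88)]
can_square [([216.0, 131.0, 255.0, 180.0], 0.85)]
can_oblong [([101.0, 172.0, 146.0, 222.0], 0.7)]
mug [([338.0, 153.0, 379.0, 188.0], 0.75)]
mortar [([208.0, 204.0, 247.0, 242.0], 0.84)]
side 545.416466394713 280.59878698225873 206.12973182483643 [[0.98, -0.199, -0.022, -0.487], [-0.114, -0.459, -0.881, 0.106], [0.165, 0.866, -0.472, 1.102], [0.0, 0.0, 0.0, 1.0]]
lid_large [([243.0, 235.0, 300.0, 271.0], 0.74)]
lid_small [([342.0, 217.0, 381.0, 240.0], 0.82)]
lid_square [([279.0, 157.0, 310.0, 186.0], 0.96), ([198.0, 146.0, 232.0, 185.0], 0.63)]
lid_oblong [([204.0, 285.0, 286.0, 336.0], 0.63), ([342.0, 218.0, 380.0, 
[... 374 characters left out ...]
rray([ 1.04325877e+00,  1.04092309e-01,  9.73352651e-02,  1.56389313e+00,
       -8.77570390e-06,  1.35306087e+00]), 'dq': array([-3.67747815e-04, -4.96702895e-04, -1.35413819e-03, -1.72258783e-03,
        3.08751245e-04, -8.83556001e-05]), 'joint_efforts': array([ 1.69703078e-03, -5.56769192e+01,  5.03772819e+01,  6.01367828e-04,
       -1.37978527e-04, -4.27024543e-05]), 'tool_pos': array([0.18296022, 0.57147373, 0.23135462]), 'orientation': array([1.54282334e-01, 9.88026799e-01, 6.64627411e-05, 3.06914229e-05]), 'contact_force': array([ 0.15800657,  0.23885789, -0.72279716]), 'moment': array([ 0.0423168 , -0.06586786, -0.02135236]), 'grasp_force': 0.0, 'gripper_width': 0.9978596135277474}
```

Run:
```python
import cv2
a=cv2.imread("pics/top0.png")[100:310,80:460]; cv2.imwrite("pics/top0c.png",cv2.resize(a,None,fx=2.1,fy=2.1,interpolation=cv2.INTER_CUBIC))
a=cv2.imread("pics/side0.png")[110:400,170:450]; cv2.imwrite("pics/side0c.png",cv2.resize(a,None,fx=2.05,fy=2.05,interpolation=cv2.INTER_CUBIC))
```

```text
(no output)
```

View pics/top0c.png

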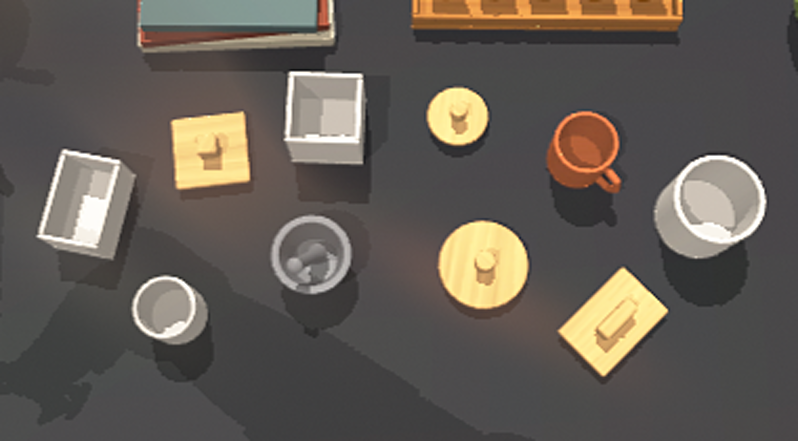

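View pics/side0c.png

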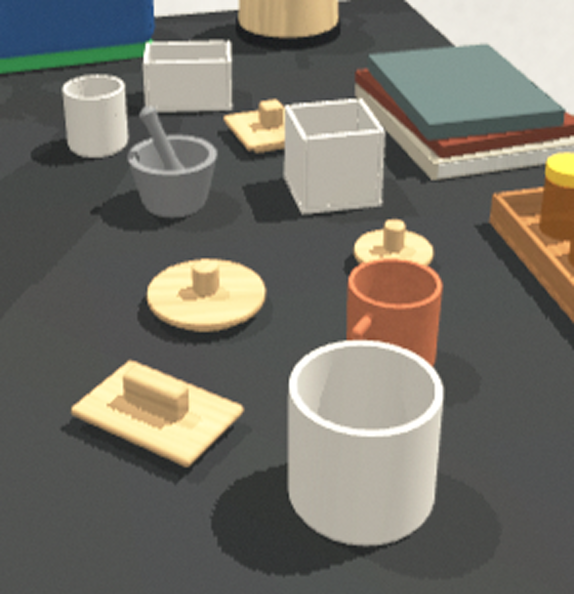

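The top view shows all ten things, unobstructed. In the crop, the square lid is at about (210,145), the small lid (458,115), the large lid (483,265) and the oblong lid (612,322). The cans are at (88,205), (170,310), (325,118) and (710,205). The side view agrees: everything is upright, and the mug and can_square cause slight occlusions. Next I'll fit the known shapes to the masks in both views.

```bash
cat > h.py <<'E'
import numpy as np, cv2
from scipy.optimize import minimize
from rig import ctrl, optics
def circ(d,z,n=40): a=np.arange(n)*2*np.pi/n; return np.c_[d/2*np.cos(a),d/2*np.sin(a),np.full(n,z)]
def box(x,y,z): return np.array([[i*x/2,j*y/2,z] for i in(-1,1) for j in(-1,1)])
V=np.vstack
SH={"lid_large":[V([circ(80,0),circ(90,12)]),V([circ(114,12),circ(114,20)]),V([circ(26,20),circ(26,48)])],
"lid_small":[V([circ(48,0),circ(58,12)]),V([circ(80,12),circ(80,20)]),V([circ(22,20),circ(22,48)])],
"lid_square":[V([box(62,62,0),box(72,72,12)]),V([box(96,96,12),box(96,96,20)]),V([box(26,26,20),box(26,26,48)])],
"lid_oblong":[V([box(86,46,0),box(96,56,12)]),V([box(120,80,12),box(120,80,20)]),V([box(56,20,20),box(56,20,48)])],
"can_large":[V([circ(110,0),circ(110,105)])],"can_small":[V([circ(76,0),circ(76,80)])],
"can_square":[V([box(92,92,0),box(92,92,92)])],"can_oblong":[V([box(116,76,0),box(116,76,70)])],
"mug":[V([circ(80,0),circ(80,85)])],"mortar":[V([circ(100,0),circ(100,62)])]}
P={n:optics.camera_params(n) for n in("top","side")}
def proj(cam,p):
    p=np.atleast_2d(p);c=P[cam];q=p@c["extrinsics"][:3,:3].T+c["extrinsics"][:3,3]
    return np.c_[c["fx"]*q[:,0]/q[:,2]+c["cx"],c["fy"]*q[:,1]/q[:,2]+c["cy"]]
def ray(cam,uv,z):
    c=P[cam];E=np.array(c["extrinsics"]);d=E[:3,:3].T@np.array([(uv[0]-c["cx"])/c["fx"],(uv[1]-c["cy"])/c["fy"],1]);o=-E[:3,:3].T@E[:3,3]
    return (o+d*(z-o[2])/d[2])[:2]
S=4
def render(cam,name,x,y,yaw,z):
    m=np.zeros((420*S,560*S),np.uint8);R=np.array([[np.cos(yaw),-np.sin(yaw)],[np.sin(yaw),np.cos(yaw)]])
    for h in SH[name]:
        w=np.c_[h[:,:2]/1000@R.T+[x,y],h[:,2]/1000+z]
        uv=(proj(cam,w)+.5)*S-.5
        cv2.fillConvexPoly(m,cv2.convexHull(np.round(uv*16).astype(np.int32)),255,shift=4)
    return cv2.resize(m,(560,420),interpolation=cv2.INTER_AREA)/255.
def fit(name,masks,ignore,freez=True):
    cams=list(masks); bb=np.argwhere(masks[cams[0]]); c=bb.mean(0)[::-1]; x0=ray(cams[0],c,.02 if "lid" in name else .05)
    def cost(v):
        t=0
        for k in cams:
            r=render(k,name,v[0],v[1],v[2]*10,v[3] if freez else 0);w=~ignore[k]; M=masks[k]
            t+=1-(np.minimum(r,M)*w).sum()/(np.maximum(r,M)*w).sum()
        return t/len(cams)
    best=None
    for a in ([0] if not any(s in name for s in("square","oblong")) else np.deg2rad([0,30,60,90,120,150] if "oblong" in name else [0,30,60])):
        st=np.array([*x0,a/10,0]); sim=np.vstack([st]+[st+d for d in np.diag([.015,.015,.02,.01])])
        r=minimize(cost,st,method="Nelder-Mead",options=dict(initial_simplex=sim,xatol=1e-4,fatol=1e-4,maxiter=160))
        if best is None or r.fun<best.fun: best=r
    v=best.x; return v[0],v[1],v[2]*10,v[3],best.fun
def pose():
    s=ctrl.read_state();q=s["orientation"];from scipy.spatial.transform import Rotation as Ro
    return s,Ro.from_quat(q).as_matrix()
E
cat > m.py <<'E'
from h import *
M={c:{} for c in P}
for c in P:
    optics.snapshot(c)
    for n in SH:
        r=optics.cut_out(c,n)
        if r: M[c][n]=np.array(r[0]["pixels"])
np.save("masks.npy",M,allow_pickle=True)
out={}
for n in SH:
    ms={c:M[c][n].astype(float) for c in P if n in M[c]}
    ig={c:np.any([M[c][o] for o in M[c] if o!=n]+[np.zeros((420,560),bool)],0)&(ms[c]==0) for c in ms}
    b=fit(n,ms,ig); t=[fit(n,{c:ms[c]},ig,False) for c in ms]
    out[n]=b
    print(n,"both mm",np.round(np.array(b[:2])*1000,1),"yaw",round(np.degrees(b[2]),1),"z",round(b[3]*1000,1),"cost",round(b[4],3),"|",[(np.round(np.array(k[:2])*1000,1).tolist(),round(np.degrees(k[2]),1),round(k[4],3)) for k in t],"r",round(np.hypot(*b[:2]),3))
E
time python3 m.py
```

```text
lid_large both mm [ 841.2 -112.2] yaw 245.5 z -551.4 cost 0.515 | [([669.1, -81.1], np.float64(-4.1), np.float64(0.513)), ([453.7, -110.6], np.float64(-4.6), np.float64(0.072))] r 0.849
lid_small both mm [652.5 -82.2] yaw 2.4 z -0.5 cost 0.069 | [([652.6, -82.5], np.float64(-3.8), np.float64(0.043)), ([651.9, -82.6], np.float64(-6.2), np.float64(0.094))] r 0.658
lid_square both mm [604.4 242.4] yaw 7.0 z -0.9 cost 0.07 | [([603.0, 241.5], np.float64(7.4), np.float64(0.058)), ([605.1, 240.2], np.float64(6.5), np.float64(0.075))] r 0.651
lid_oblong both mm [ 383.1 -277.3] yaw 134.2 z 0.4 cost 0.056 | [([383.1, -277.4], np.float64(-45.7), np.float64(0.04)), ([383.2, -276.1], np.float64(135.2), np.float64(0.069))] r 0.473
can_large both mm [ 521.1 -390.9] yaw -1.2 z 4.4 cost 0.043 | [([521.7, -392.8], np.float64(-1.9), np.float64(0.042)), ([523.0, -386.0], np.float64(5.7), np.float64(0.031))] r 0.651
can_small both mm [388.  276.4] yaw 10.0 z -2.3 cost 0.09 | [([387.8, 275.9], np.float64(3.6), np.float64(0.086)), ([388.1, 280.0], np.float64(8.3), np.float64(0.094))] r 0.476
can_square both mm [636.6  87.8] yaw -1.1 z 0.8 cost 0.031 | [([637.6, 87.6], np.float64(0.3), np.float64(0.034)), ([637.0, 89.4], np.float64(-1.2), np.float64(0.023))] r 0.643
can_oblong both mm [523.6 390.5] yaw -11.1 z 0.4 cost 0.039 | [([523.4, 390.5], np.float64(-11.6), np.float64(0.032)), ([523.0, 393.0], np.float64(-9.3), np.float64(0.044))] r 0.653
mug both mm [ 595.7 -239.9] yaw 0.7 z 0.6 cost 0.083 | [([596.5, -240.2], np.float64(-3.9), np.float64(0.137)), ([596.0, -239.0], np.float64(-2.3), np.float64(0.029))] r 0.642
mortar both mm [457.5 103.8] yaw -5.3 z 9.6 cost 0.204 | [([460.8, 102.7], np.float64(4.3), np.float64(0.16)), ([459.4, 123.4], np.float64(-6.3), np.float64(0.212))] r 0.469
real	0m19.467s
user	0m28.122s
sys	0m7.517s
```

Call:
step_arm --deltas '[{"delta_pos": [-35.8, -13.3, 0], "rotation": [0, 0, 0], "hand": -0.2}, {"delta_pos": [-35.8, -13.3, 0], "rotation": [0, 0, 0], "hand": -0.2}, {"delta_pos": [-35.8, -13.3, 0], "rotation": [0, 0, 0], "hand": -0.2}, {"delta_pos": [-35.8, -13.3, 0], "rotation": [0, 0, 0], "hand": -0.2}, {"delta_pos": [-35.8, -13.3, 0], "rotation": [0, 0, 0], "hand": -0.2}, {"delta_pos": [-35.8, -13.3, 0], "rotation": [0, 0, 0], "hand": -0.2}, {"delta_pos": [-35.8, -13.3, 0], "rotation": [0, 0, 0], "hand": -0.2}]' --force 40

```text
time_s: 2.78
tool_pos: [0.3944, 0.4051, 0.2315]
orientation: [0.154, 0.988, 0.0, 0.0]
contact_force: [0.8, 2.1, 0.0]
gripper_width: 0.603
grasp_force: 0.0
```

Call:
step_arm --deltas '[{"delta_pos": [-35.8, -13.3, 0], "rotation": [0, 0, 0], "hand": -0.2}, {"delta_pos": [-35.8, -13.3, 0], "rotation": [0, 0, 0], "hand": -0.2}, {"delta_pos": [-35.8, -13.3, 0], "rotation": [0, 0, 0], "hand": -0.2}, {"delta_pos": [-35.8, -13.3, 0], "rotation": [0, 0, 0], "hand": -0.2}, {"delta_pos": [-35.8, -13.3, 0], "rotation": [0, 0, 0], "hand": -0.2}, {"delta_pos": [-35.8, -13.3, 0], "rotation": [0, 0, 0], "hand": -0.2}, {"delta_pos": [-35.8, -13.3, 0], "rotation": [0, 0, 0], "hand": -0.2}]'

```text
time_s: 3.37
tool_pos: [0.6048, 0.2399, 0.2314]
orientation: [0.154, 0.988, 0.0, 0.0]
contact_force: [0.3, 0.5, -0.2]
gripper_width: 0.601
grasp_force: 0.0
```

Call:
step_arm --deltas '[{"delta_pos": [0, 0, 25], "rotation": [0, 0, -6.2], "hand": -0.2}, {"delta_pos": [0, 0, 25], "rotation": [0, 0, -6.2], "hand": -0.2}, {"delta_pos": [0, 0, 25], "rotation": [0, 0, -6.2], "hand": -0.2}, {"delta_pos": [0, 0, 25], "rotation": [0, 0, -6.2], "hand": -0.2}, {"delta_pos": [0, 0, 0], "rotation": [0, 0, 0], "hand": -0.2}]'

```text
time_s: 3.78
tool_pos: [0.6007, 0.2407, 0.1254]
orientation: [-0.064, 0.998, -0.0, -0.004]
contact_force: [-1.0, -1.1, -1.8]
gripper_width: 0.598
grasp_force: 0.0
```

Call:
step_arm --deltas '[{"delta_pos": [0, 0, 20], "rotation": [0, 0, 0], "hand": -0.2}, {"delta_pos": [0, 0, 20], "rotation": [0, 0, 0], "hand": -0.2}, {"delta_pos": [0, 0, 0], "rotation": [0, 0, 0], "hand": -0.2}, {"delta_pos": [0, 0, 0], "rotation": [0, 0, 0], "hand": -0.2}]'

```text
time_s: 4.12
tool_pos: [0.6031, 0.2413, 0.0918]
orientation: [-0.06, 0.998, -0.0, -0.001]
contact_force: [-0.0, 0.6, -0.4]
gripper_width: 0.599
grasp_force: 0.0
```

Run:
```python
from h import *
s,R=pose();print(s["tool_pos"],np.round(R,4).tolist())
M=np.load("masks.npy",allow_pickle=True).item()
for n in("lid_large","can_small","can_large"):
  for c in P:
    if n!="lid_large" and c=="top": pass
    optics.snapshot(c)
    r=optics.cut_out(c,n)
    for d in r[:2]:
        m=np.array(d["pixels"]).astype(float)
        ig=np.any([M[c][o] for o in M[c] if o!=n],0)&(m==0)
        k=fit(n,{c:m},{c:ig},False); print(n,c,round(d["conf"],2),np.round(np.array(k[:2])*1000,1),round(k[4],3))
```

```text
[0.60310063 0.24132413 0.09180721] [[-0.9927, -0.1204, -0.001], [-0.1204, 0.9927, -0.0002], [0.001, -0.0, -1.0]]
lid_large top 0.77 [ 454.  -113.6] 0.037
lid_large side 0.74 [ 453.9 -112.5] 0.043
can_small side 0.89 [388.2 282.8] 0.079
can_large top 0.6 [ 520.  -393.8] 0.032
can_large side 0.7 [ 522.6 -386.7] 0.024
```

Call:
step_arm --deltas '[{"delta_pos": [-0.8, 0, 25], "rotation": [0, 0, 0], "hand": -0.2}, {"delta_pos": [0, 0, 25], "rotation": [0, 0, 0], "hand": -0.2}, {"delta_pos": [0, 0, 12], "rotation": [0, 0, 0], "hand": -0.2}, {"delta_pos": [0, 0, 6], "rotation": [0, 0, 0], "hand": -0.2}, {"delta_pos": [0, 0, 0], "rotation": [0, 0, 0], "hand": -0.2}, {"delta_pos": [0, 0, 0], "rotation": [0, 0, 0], "hand": 0.2}, {"delta_pos": [0, 0, 0], "rotation": [0, 0, 0], "hand": 1}, {"delta_pos": [0, 0, 0], "rotation": [0, 0, 0], "hand": 1}]'

```text
time_s: 5.38
tool_pos: [0.6055, 0.2417, 0.0252]
orientation: [-0.061, 0.998, 0.0, 0.001]
contact_force: [-0.2, 0.2, 0.1]
gripper_width: 0.294
grasp_force: 40.1
```

Call:
step_arm --deltas '[{"delta_pos": [0, 0, 0], "rotation": [0, 0, 0], "hand": 1}, {"delta_pos": [0, 0, 0], "rotation": [0, 0, 0], "hand": 1}, {"delta_pos": [0, 0, 0], "rotation": [0, 0, 0], "hand": 1}, {"delta_pos": [0, 0, 0], "rotation": [0, 0, 0], "hand": 1}]'

```text
time_s: 5.72
tool_pos: [0.6055, 0.2417, 0.0252]
orientation: [-0.061, 0.998, 0.0, 0.001]
contact_force: [-0.8, -0.1, 6.7]
gripper_width: 0.296
grasp_force: 41.0
```

Call:
step_arm --deltas '[{"delta_pos": [0, 0, -15], "rotation": [0, 0, 0], "hand": 1}, {"delta_pos": [0, 0, -35], "rotation": [0, 0, 0], "hand": 1}, {"delta_pos": [0, 0, -35], "rotation": [0, 0, 0], "hand": 1}, {"delta_pos": [0, 0, -35], "rotation": [0, 0, 0], "hand": 1}, {"delta_pos": [0, 0, -20], "rotation": [0, 0, 0], "hand": 1}, {"delta_pos": [0, 0, 0], "rotation": [0, 0, 0], "hand": 1}]'

```text
time_s: 6.22
tool_pos: [0.607, 0.2419, 0.17]
orientation: [-0.061, 0.998, 0.001, 0.004]
contact_force: [0.6, 0.1, -0.5]
gripper_width: 0.291
grasp_force: 40.2
```

Call:
step_arm --deltas '[{"delta_pos": [-2.7, -31.3, 0], "rotation": [0, 0, 0], "hand": 1}, {"delta_pos": [-2.7, -31.3, 0], "rotation": [0, 0, 0], "hand": 1}, {"delta_pos": [-2.7, -31.3, 0], "rotation": [0, 0, 0], "hand": 1}, {"delta_pos": [-2.7, -31.3, 0], "rotation": [0, 0, 0], "hand": 1}, {"delta_pos": [-2.7, -31.3, 0], "rotation": [0, 0, 0], "hand": 1}, {"delta_pos": [0, 0, 0], "rotation": [0, 0, 3.9], "hand": 1}, {"delta_pos": [0, 0, 0], "rotation": [0, 0, 4], "hand": 1}, {"delta_pos": [0, 0, 0], "rotation": [0, 0, 0], "hand": 1}]'

```text
time_s: 6.88
tool_pos: [0.6366, 0.0871, 0.1624]
orientation: [0.01, 1.0, 0.0, -0.001]
contact_force: [0.0, 0.6, -0.1]
gripper_width: 0.298
grasp_force: 40.1
```

Call:
step_arm --deltas '[{"delta_pos": [0, 0, 20], "rotation": [0, 0, 0], "hand": 1}, {"delta_pos": [0, 0, 10], "rotation": [0, 0, 0], "hand": 1}, {"delta_pos": [0, 0, 0], "rotation": [0, 0, 0], "hand": 1}, {"delta_pos": [0, 0, 0], "rotation": [0, 0, 0], "hand": 1}]'

```text
time_s: 7.22
tool_pos: [0.636, 0.0881, 0.1323]
orientation: [0.007, 1.0, 0.0, -0.001]
contact_force: [0.6, -0.3, -0.1]
gripper_width: 0.296
grasp_force: 40.2
```

Run:
```python
from h import *
s,R=pose();print(s["tool_pos"],np.round(R,4).tolist())
a=[]
for c,(x,y) in {"top":(215,130),"side":(310,140)}.items():
    im=optics.snapshot(c)
    lid=optics.recognise(c,"lid_square"); print(c,[(np.round(d["bbox"]),round(d["conf"],2)) for d in lid[:2]])
    u=np.clip(proj(c,[.637,.088,.1])[0].astype(int)-45,0,None); a.append(cv2.resize(im[u[1]:u[1]+90,u[0]:u[0]+90,::-1],(390,390),interpolation=cv2.INTER_CUBIC))
cv2.imwrite("pics/sq1.png",np.hstack(a))
```

```text
[0.63597911 0.08814891 0.13226023] [[-0.9999, 0.0133, -0.0023], [0.0133, 0.9999, 0.0002], [0.0023, 0.0002, -1.0]]
top [(array([240., 144., 256., 167.]), 0.57)]
side []
```

View pics/sq1.png

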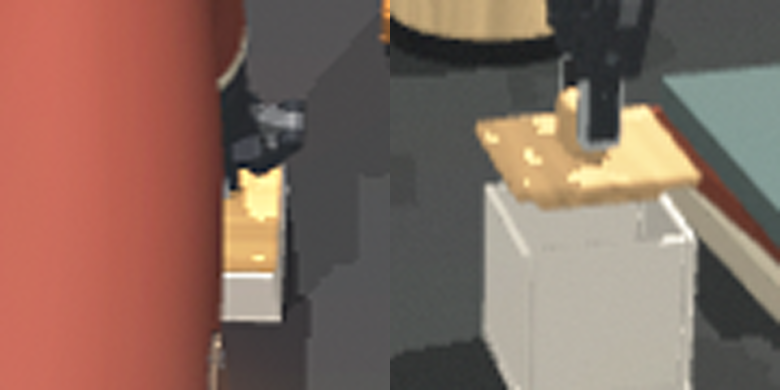

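The side view shows the square lid held level just above can_square's mouth, roughly centred. In the crop the lid spans (478–700, 105–205) and the rim is at about y=190–240. I'll lower it slowly.

Call:
step_arm --deltas '[{"delta_pos": [-1.5, 0, 8], "rotation": [0, 0, 0], "hand": 1}, {"delta_pos": [0, 0, 6], "rotation": [0, 0, 0], "hand": 1}, {"delta_pos": [0, 0, 5], "rotation": [0, 0, 0], "hand": 1}, {"delta_pos": [0, 0, 4], "rotation": [0, 0, 0], "hand": 1}, {"delta_pos": [0, 0, 2], "rotation": [0, 0, 0], "hand": 1}, {"delta_pos": [0, 0, 0], "rotation": [0, 0, 0], "hand": 1}, {"delta_pos": [0, 0, 0], "rotation": [0, 0, 0], "hand": 1}]'

```text
time_s: 8.0
tool_pos: [0.6383, 0.0877, 0.1082]
orientation: [0.007, 1.0, 0.0, -0.0]
contact_force: [0.9, -0.2, -0.6]
gripper_width: 0.299
grasp_force: 40.2
```

Call:
step_arm --deltas '[{"delta_pos": [0, 0, 1.5], "rotation": [0, 0, 0], "hand": 1}, {"delta_pos": [0, 0, 0], "rotation": [0, 0, 0], "hand": 1}, {"delta_pos": [0, 0, 0], "rotation": [0, 0, 0], "hand": 1}]'

```text
time_s: 8.25
tool_pos: [0.6385, 0.0878, 0.107]
orientation: [0.007, 1.0, 0.0, 0.0]
contact_force: [-0.6, -0.4, -0.5]
gripper_width: 0.298
grasp_force: 40.2
```

Call:
step_arm --deltas '[{"delta_pos": [0, 0, 1], "rotation": [0, 0, 0], "hand": 1}, {"delta_pos": [0, 0, 1], "rotation": [0, 0, 0], "hand": 1}, {"delta_pos": [0, 0, 0], "rotation": [0, 0, 0], "hand": 1}, {"delta_pos": [0, 0, 0], "rotation": [0, 0, 0], "hand": 1}]'

```text
time_s: 8.58
tool_pos: [0.6385, 0.0878, 0.1052]
orientation: [0.007, 1.0, 0.0, 0.0]
contact_force: [-0.7, 0.1, 2.2]
gripper_width: 0.301
grasp_force: 40.6
```

Call:
step_arm --deltas '[{"delta_pos": [0, 0, 0.5], "rotation": [0, 0, 0], "hand": 1}, {"delta_pos": [0, 0, 0], "rotation": [0, 0, 0], "hand": 0.2}, {"delta_pos": [0, 0, 0], "rotation": [0, 0, 0], "hand": -0.2}, {"delta_pos": [0, 0, 0], "rotation": [0, 0, 0], "hand": -0.2}, {"delta_pos": [0, 0, -15], "rotation": [0, 0, 0], "hand": -0.2}, {"delta_pos": [0, 0, -25], "rotation": [0, 0, 0], "hand": -0.2}, {"delta_pos": [0, 0, -20], "rotation": [0, 0, 0], "hand": -0.2}, {"delta_pos": [0, 0, 0], "rotation": [0, 0, 0], "hand": -0.2}]'

```text
time_s: 9.25
tool_pos: [0.6404, 0.0877, 0.1691]
orientation: [0.007, 1.0, -0.0, 0.003]
contact_force: [0.6, 0.1, -0.1]
gripper_width: 0.599
grasp_force: 0.0
```

Run:
```python
from h import *
s,R=pose();print(s["tool_pos"],np.round(R,4).tolist())
im=optics.snapshot("side")
u=proj("side",[.637,.088,.08])[0].astype(int)-45; a=cv2.resize(im[u[1]:u[1]+90,u[0]:u[0]+90,::-1],(390,390),interpolation=cv2.INTER_CUBIC)
cv2.imwrite("pics/sq2.png",a)
```

```text
[0.64040071 0.08767661 0.16908602] [[-0.9999, 0.0148, 0.0062], [0.0148, 0.9999, -0.0003], [-0.0062, -0.0002, -1.0]]
```

View pics/sq2.png

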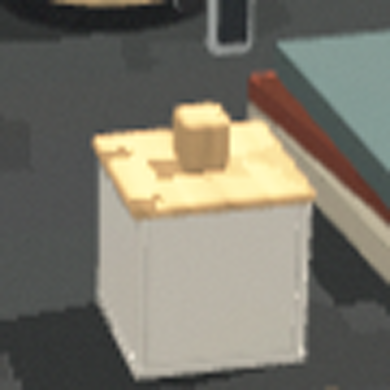

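The square lid sits flush and level on its can: knob at crop (200,135), plate flush with the rim at (95–315, 125–215). Next is the small lid.

Call:
step_arm --deltas '[{"delta_pos": [-3.2, -34, 0], "rotation": [0, 0, 0], "hand": -0.2}, {"delta_pos": [-3.2, -34, 0], "rotation": [0, 0, 0], "hand": -0.2}, {"delta_pos": [-3.2, -34, 0], "rotation": [0, 0, 0], "hand": -0.2}, {"delta_pos": [-3.2, -34, 0], "rotation": [0, 0, 0], "hand": -0.2}, {"delta_pos": [-3.2, -34, 0], "rotation": [0, 0, 0], "hand": -0.2}, {"delta_pos": [0, 0, 35], "rotation": [0, 0, 0], "hand": -0.2}, {"delta_pos": [0, 0, 35], "rotation": [0, 0, 0], "hand": -0.2}, {"delta_pos": [0, 0, 0], "rotation": [0, 0, 0], "hand": -0.2}]'

```text
time_s: 9.97
tool_pos: [0.6472, -0.0818, 0.0854]
orientation: [0.008, 1.0, 0.002, -0.006]
contact_force: [-2.5, 0.9, -2.0]
gripper_width: 0.601
grasp_force: 0.0
```

Call:
step_arm --deltas '[{"delta_pos": [0, 0, 0], "rotation": [0, 0, 0], "hand": -0.2}, {"delta_pos": [0, 0, 0], "rotation": [0, 0, 0], "hand": -0.2}, {"delta_pos": [0, 0, 0], "rotation": [0, 0, 0], "hand": -0.2}]'

```text
time_s: 10.22
tool_pos: [0.6531, -0.0824, 0.0969]
orientation: [0.007, 1.0, -0.0, 0.002]
contact_force: [0.9, 0.5, 0.6]
gripper_width: 0.599
grasp_force: 0.0
```

Call:
step_arm --deltas '[{"delta_pos": [0.5, 0, 25], "rotation": [0, 0, 0], "hand": -0.2}, {"delta_pos": [0, 0, 25], "rotation": [0, 0, 0], "hand": -0.2}, {"delta_pos": [0, 0, 14], "rotation": [0, 0, 0], "hand": -0.2}, {"delta_pos": [0, 0, 8], "rotation": [0, 0, 0], "hand": -0.2}, {"delta_pos": [0, 0, 0], "rotation": [0, 0, 0], "hand": -0.2}, {"delta_pos": [0, 0, 0], "rotation": [0, 0, 0], "hand": 0.2}, {"delta_pos": [0, 0, 0], "rotation": [0, 0, 0], "hand": 1}, {"delta_pos": [0, 0, 0], "rotation": [0, 0, 0], "hand": 1}]'

```text
time_s: 10.88
tool_pos: [0.6527, -0.0829, 0.0244]
orientation: [0.007, 1.0, -0.0, 0.001]
contact_force: [0.3, -0.1, 2.0]
gripper_width: 0.24
grasp_force: 39.0
```

Call:
step_arm --deltas '[{"delta_pos": [0, 0, 0], "rotation": [0, 0, 0], "hand": 1}, {"delta_pos": [0, 0, 0], "rotation": [0, 0, 0], "hand": 1}]'

```text
time_s: 11.05
tool_pos: [0.6527, -0.0829, 0.0244]
orientation: [0.007, 1.0, -0.0, 0.001]
contact_force: [-0.5, 0.8, 7.2]
gripper_width: 0.242
grasp_force: 39.4
```

Call:
step_arm --deltas '[{"delta_pos": [0, 0, -15], "rotation": [0, 0, 0], "hand": 1}, {"delta_pos": [0, 0, -30], "rotation": [0, 0, 0], "hand": 1}, {"delta_pos": [0, 0, -35], "rotation": [0, 0, 0], "hand": 1}, {"delta_pos": [0, 0, -35], "rotation": [0, 0, 0], "hand": 1}, {"delta_pos": [0, 0, -25], "rotation": [0, 0, 0], "hand": 1}, {"delta_pos": [0, 0, 0], "rotation": [0, 0, 0], "hand": 1}]'

```text
time_s: 11.55
tool_pos: [0.6543, -0.0834, 0.1701]
orientation: [0.007, 1.0, -0.002, 0.005]
contact_force: [0.9, -0.2, 1.2]
gripper_width: 0.239
grasp_force: 39.1
```

Call:
step_arm --deltas '[{"delta_pos": [22.5, 29.8, 0], "rotation": [0, 0, 0], "hand": 1}, {"delta_pos": [22.5, 29.8, 0], "rotation": [0, 0, 0], "hand": 1}, {"delta_pos": [22.5, 29.8, 0], "rotation": [0, 0, 0], "hand": 1}, {"delta_pos": [22.5, 29.8, 0], "rotation": [0, 0, 0], "hand": 1}, {"delta_pos": [22.5, 29.8, 0], "rotation": [0, 0, 0], "hand": 1}, {"delta_pos": [22.5, 29.8, 0], "rotation": [0, 0, 0], "hand": 1}]'

```text
time_s: 12.05
tool_pos: [0.5178, 0.0995, 0.1623]
orientation: [0.008, 1.0, 0.0, 0.0]
contact_force: [0.8, 1.2, 0.6]
gripper_width: 0.242
grasp_force: 39.2
```

Call:
step_arm --deltas '[{"delta_pos": [22.5, 29.8, 0], "rotation": [0, 0, 0], "hand": 1}, {"delta_pos": [22.5, 29.8, 0], "rotation": [0, 0, 0], "hand": 1}, {"delta_pos": [22.5, 29.8, 0], "rotation": [0, 0, 0], "hand": 1}, {"delta_pos": [22.5, 29.8, 0], "rotation": [0, 0, 0], "hand": 1}, {"delta_pos": [22.5, 29.8, 0], "rotation": [0, 0, 0], "hand": 1}, {"delta_pos": [22.5, 29.8, 0], "rotation": [0, 0, 0], "hand": 1}, {"delta_pos": [0, 0, 0], "rotation": [0, 0, 0], "hand": 1}, {"delta_pos": [0, 0, 0], "rotation": [0, 0, 0], "hand": 1}]'

```text
time_s: 12.72
tool_pos: [0.3857, 0.2805, 0.1625]
orientation: [0.006, 1.0, 0.0, 0.0]
contact_force: [0.1, 0.0, -0.8]
gripper_width: 0.241
grasp_force: 39.3
```

Run:
```python
from h import *
s,R=pose();print(s["tool_pos"],np.round(R,4).tolist())
a=[];p=s["tool_pos"]
for c in("top","side"):
    im=optics.snapshot(c).copy()
    for n in("lid_small","can_small"):
        r=optics.cut_out(c,n)
        if not r or r[0]["conf"]<.4: print(c,n,"none");continue
        print(c,n,np.round(r[0]["bbox"]),round(r[0]["conf"],2))
    u=np.clip(proj(c,[.388,.278,.08])[0].astype(int)-45,0,None)
    b=cv2.resize(im[u[1]:u[1]+90,u[0]:u[0]+90,::-1],(390,390),interpolation=cv2.INTER_CUBIC)
    # model outlines of can and predicted lid
    for n,q in(("can_small",(.388,.278,0)),("lid_small",(p[0],p[1],p[2]-.0244))):
        m=(cv2.resize(render(c,n,q[0],q[1],0,q[2])[u[1]:u[1]+90,u[0]:u[0]+90],(390,390))>.5).astype(np.uint8)
        cs,_=cv2.findContours(m,cv2.RETR_EXTERNAL,cv2.CHAIN_APPROX_NONE); cv2.drawContours(b,cs,-1,(0,0,255) if "can" in n else (0,255,0),1)
    a.append(b)
cv2.imwrite("pics/sm1.png",np.hstack(a))
```

```text
[0.38568067 0.2804647  0.16251208] [[-0.9999, 0.0111, 0.0006], [0.0111, 0.9999, 0.0003], [-0.0006, 0.0003, -1.0]]
top lid_small [136. 229. 167. 261.] 0.58
top can_small [153. 233. 177. 263.] 0.64
side lid_small [201. 120. 229. 136.] 0.61
side can_small [200. 144. 234. 189.] 0.87
```

View pics/sm1.png

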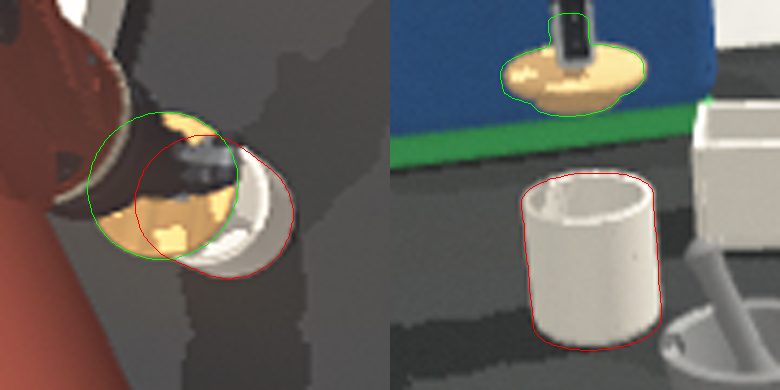

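The overlays match: the green predicted lid lies on the wood in both views, and the red can outline lies on can_small (bottom-right at crop (290,215) top, (590,345) side). I'll lower it.

Call:
step_arm --deltas '[{"delta_pos": [-2.6, -2.1, 15], "rotation": [0, 0, 0], "hand": 1}, {"delta_pos": [0, 0, 15], "rotation": [0, 0, 0], "hand": 1}, {"delta_pos": [0, 0, 13], "rotation": [0, 0, 0], "hand": 1}, {"delta_pos": [0, 0, 8], "rotation": [0, 0, 0], "hand": 1}, {"delta_pos": [0, 0, 6], "rotation": [0, 0, 0], "hand": 1}, {"delta_pos": [0, 0, 4], "rotation": [0, 0, 0], "hand": 1}, {"delta_pos": [0, 0, 0], "rotation": [0, 0, 0], "hand": 1}, {"delta_pos": [0, 0, 0], "rotation": [0, 0, 0], "hand": 1}]'

```text
time_s: 13.68
tool_pos: [0.3894, 0.277, 0.1016]
orientation: [0.007, 1.0, 0.0, 0.0]
contact_force: [-0.5, -0.1, -0.8]
gripper_width: 0.24
grasp_force: 39.3
```

Call:
step_arm --deltas '[{"delta_pos": [0, 0, 3], "rotation": [0, 0, 0], "hand": 1}, {"delta_pos": [0, 0, 2], "rotation": [0, 0, 0], "hand": 1}, {"delta_pos": [0, 0, 1.5], "rotation": [0, 0, 0], "hand": 1}, {"delta_pos": [0, 0, 0], "rotation": [0, 0, 0], "hand": 1}, {"delta_pos": [0, 0, 0], "rotation": [0, 0, 0], "hand": 1}]'

```text
time_s: 14.1
tool_pos: [0.3893, 0.277, 0.0948]
orientation: [0.007, 1.0, 0.0, 0.0]
contact_force: [0.4, -0.3, -0.4]
gripper_width: 0.241
grasp_force: 39.3
```

Call:
step_arm --deltas '[{"delta_pos": [0, 0, 1], "rotation": [0, 0, 0], "hand": 1}, {"delta_pos": [0, 0, 1], "rotation": [0, 0, 0], "hand": 1}, {"delta_pos": [0, 0, 0.6], "rotation": [0, 0, 0], "hand": 1}, {"delta_pos": [0, 0, 0], "rotation": [0, 0, 0], "hand": 1}, {"delta_pos": [0, 0, 0], "rotation": [0, 0, 0], "hand": 1}]'

```text
time_s: 14.52
tool_pos: [0.3893, 0.277, 0.0923]
orientation: [0.007, 1.0, 0.0, 0.0]
contact_force: [-1.3, -0.2, 1.6]
gripper_width: 0.243
grasp_force: 39.4
```

Call:
step_arm --deltas '[{"delta_pos": [0, 0, 0.5], "rotation": [0, 0, 0], "hand": 1}, {"delta_pos": [0, 0, 0], "rotation": [0, 0, 0], "hand": 0.2}, {"delta_pos": [0, 0, 0], "rotation": [0, 0, 0], "hand": -0.2}, {"delta_pos": [0, 0, 0], "rotation": [0, 0, 0], "hand": -0.2}, {"delta_pos": [0, 0, -15], "rotation": [0, 0, 0], "hand": -0.2}, {"delta_pos": [0, 0, -25], "rotation": [0, 0, 0], "hand": -0.2}, {"delta_pos": [0, 0, -30], "rotation": [0, 0, 0], "hand": -0.2}, {"delta_pos": [0, 0, 0], "rotation": [0, 0, 0], "hand": -0.2}]'

```text
time_s: 15.18
tool_pos: [0.3915, 0.2778, 0.1671]
orientation: [0.007, 1.0, 0.001, 0.003]
contact_force: [1.5, 0.1, 1.5]
gripper_width: 0.599
grasp_force: 0.0
```

Run:
```python
from h import *
s,R=pose();print(s["tool_pos"],np.round(R,4).tolist())
a=[];p=s["tool_pos"]
for c in("top","side"):
    im=optics.snapshot(c).copy()
    u=np.clip(proj(c,[.388,.278,.08])[0].astype(int)-45,0,None)
    b=cv2.resize(im[u[1]:u[1]+90,u[0]:u[0]+90,::-1],(390,390),interpolation=cv2.INTER_CUBIC)
    a.append(b)
cv2.imwrite("pics/sm2.png",np.hstack(a))
```

```text
[0.39146185 0.27776981 0.16711466] [[-0.9999, 0.0148, 0.0065], [0.0148, 0.9999, 0.0024], [-0.0065, 0.0025, -1.0]]
```

View pics/sm2.png

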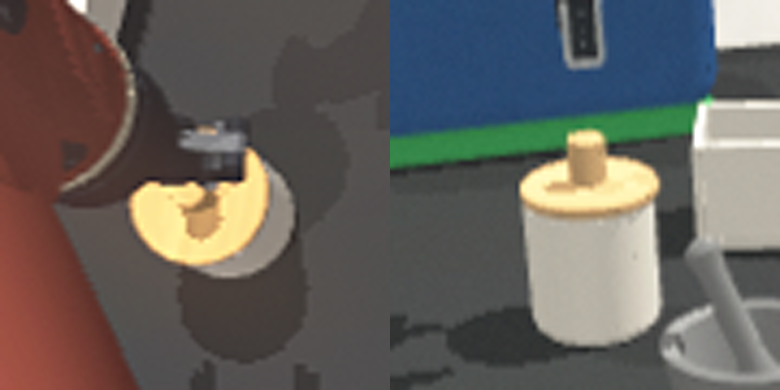

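The small lid is seated flush: plate at side crop (520–660, 155–215), straight on the can. Next is the large lid.

Call:
step_arm --deltas '[{"delta_pos": [-7, -38.9, 0], "rotation": [0, 0, 0], "hand": -0.2}, {"delta_pos": [-7, -38.9, 0], "rotation": [0, 0, 0], "hand": -0.2}, {"delta_pos": [-7, -38.9, 0], "rotation": [0, 0, 0], "hand": -0.2}, {"delta_pos": [-7, -38.9, 0], "rotation": [0, 0, 0], "hand": -0.2}, {"delta_pos": [-7, -38.9, 0], "rotation": [0, 0, 0], "hand": -0.2}, {"delta_pos": [-7, -38.9, 0], "rotation": [0, 0, 0], "hand": -0.2}, {"delta_pos": [-7, -38.9, 0], "rotation": [0, 0, 0], "hand": -0.2}, {"delta_pos": [-7, -38.9, 0], "rotation": [0, 0, 0], "hand": -0.2}]'

```text
time_s: 15.95
tool_pos: [0.44, -0.0368, 0.1605]
orientation: [0.007, 1.0, 0.0, -0.001]
contact_force: [1.3, 0.0, -0.2]
gripper_width: 0.602
grasp_force: 0.0
```

Call:
step_arm --deltas '[{"delta_pos": [-7, -38.9, 0], "rotation": [0, 0, 0], "hand": -0.2}, {"delta_pos": [-7, -38.9, 0], "rotation": [0, 0, 0], "hand": -0.2}, {"delta_pos": [0, 0, 35], "rotation": [0, 0, 0], "hand": -0.2}, {"delta_pos": [0, 0, 30], "rotation": [0, 0, 0], "hand": -0.2}, {"delta_pos": [0, 0, 0], "rotation": [0, 0, 0], "hand": -0.2}, {"delta_pos": [0, 0, 0], "rotation": [0, 0, 0], "hand": -0.2}, {"delta_pos": [0, 0, 0], "rotation": [0, 0, 0], "hand": -0.2}]'

```text
time_s: 16.53
tool_pos: [0.4536, -0.1128, 0.0976]
orientation: [0.007, 1.0, -0.0, 0.0]
contact_force: [0.4, -0.7, -0.3]
gripper_width: 0.599
grasp_force: 0.0
```

Call:
step_arm --deltas '[{"delta_pos": [0, 0, 25], "rotation": [0, 0, 0], "hand": -0.2}, {"delta_pos": [0, 0, 25], "rotation": [0, 0, 0], "hand": -0.2}, {"delta_pos": [0, 0, 15], "rotation": [0, 0, 0], "hand": -0.2}, {"delta_pos": [0, 0, 8], "rotation": [0, 0, 0], "hand": -0.2}, {"delta_pos": [0, 0, 0], "rotation": [0, 0, 0], "hand": -0.2}, {"delta_pos": [0, 0, 0], "rotation": [0, 0, 0], "hand": 0.2}, {"delta_pos": [0, 0, 0], "rotation": [0, 0, 0], "hand": 1}, {"delta_pos": [0, 0, 0], "rotation": [0, 0, 0], "hand": 1}]'

```text
time_s: 17.2
tool_pos: [0.4548, -0.1136, 0.0257]
orientation: [0.007, 1.0, -0.001, 0.001]
contact_force: [-1.2, 0.3, 7.7]
gripper_width: 0.287
grasp_force: 39.2
```

Call:
step_arm --deltas '[{"delta_pos": [0, 0, 0], "rotation": [0, 0, 0], "hand": 1}, {"delta_pos": [0, 0, 0], "rotation": [0, 0, 0], "hand": 1}]'

```text
time_s: 17.37
tool_pos: [0.4548, -0.1136, 0.0258]
orientation: [0.007, 1.0, -0.001, 0.001]
contact_force: [-0.1, 1.1, 6.5]
gripper_width: 0.283
grasp_force: 39.3
```

Call:
step_arm --deltas '[{"delta_pos": [0, 0, -15], "rotation": [0, 0, 0], "hand": 1}, {"delta_pos": [0, 0, -30], "rotation": [0, 0, 0], "hand": 1}, {"delta_pos": [0, 0, -35], "rotation": [0, 0, 0], "hand": 1}, {"delta_pos": [0, 0, -35], "rotation": [0, 0, 0], "hand": 1}, {"delta_pos": [0, 0, -25], "rotation": [0, 0, 0], "hand": 1}, {"delta_pos": [0, 0, 0], "rotation": [0, 0, 0], "hand": 1}]'

```text
time_s: 17.87
tool_pos: [0.4561, -0.1145, 0.1705]
orientation: [0.007, 1.0, -0.002, 0.004]
contact_force: [0.6, -1.2, -0.7]
gripper_width: 0.282
grasp_force: 39.4
```

Call:
step_arm --deltas '[{"delta_pos": [-8.9, -34.4, 0], "rotation": [0, 0, 0], "hand": 1}, {"delta_pos": [-8.9, -34.4, 0], "rotation": [0, 0, 0], "hand": 1}, {"delta_pos": [-8.9, -34.4, 0], "rotation": [0, 0, 0], "hand": 1}, {"delta_pos": [-8.9, -34.4, 0], "rotation": [0, 0, 0], "hand": 1}, {"delta_pos": [-8.9, -34.4, 0], "rotation": [0, 0, 0], "hand": 1}, {"delta_pos": [-8.9, -34.4, 0], "rotation": [0, 0, 0], "hand": 1}, {"delta_pos": [-8.9, -34.4, 0], "rotation": [0, 0, 0], "hand": 1}, {"delta_pos": [-8.9, -34.4, 0], "rotation": [0, 0, 0], "hand": 1}]'

```text
time_s: 18.53
tool_pos: [0.5208, -0.3911, 0.1635]
orientation: [0.008, 1.0, -0.0, 0.0]
contact_force: [0.7, -0.8, -0.9]
gripper_width: 0.29
grasp_force: 39.6
```

Call:
step_arm --deltas '[{"delta_pos": [0, 0, 0], "rotation": [0, 0, 0], "hand": 1}, {"delta_pos": [0, 0, 0], "rotation": [0, 0, 0], "hand": 1}, {"delta_pos": [0, 0, 0], "rotation": [0, 0, 0], "hand": 1}]'

```text
time_s: 18.78
tool_pos: [0.5204, -0.389, 0.1634]
orientation: [0.008, 1.0, 0.0, -0.0]
contact_force: [0.0, 0.2, -0.9]
gripper_width: 0.292
grasp_force: 39.7
```

```bash
cat > ov.py <<'E'
import sys
from h import *
# ov.py out can x y yaw lid lidyaw dz
out,can,x,y,yaw,lid,lyaw,dz=sys.argv[1:9]; x,y,yaw,lyaw,dz=map(float,(x,y,yaw,lyaw,dz)); 
s,R=pose();print(s["tool_pos"],np.round(R,4).tolist())
a=[];p=s["tool_pos"]
for c in("top","side"):
    im=optics.snapshot(c)
    u=np.clip(proj(c,[x,y,.1])[0].astype(int)-55,0,None)
    b=cv2.resize(im[u[1]:u[1]+110,u[0]:u[0]+110,::-1],(390,390),interpolation=cv2.INTER_CUBIC)
    for n,q in((can,(x,y,np.radians(yaw),0)),(lid,(p[0],p[1],np.radians(lyaw),p[2]-dz))):
        if n=="-": continue
        r=render(c,n,*q)[u[1]:u[1]+110,u[0]:u[0]+110]
        m=(cv2.resize(r,(b.shape[1],b.shape[0]))>.5).astype(np.uint8)
        cs,_=cv2.findContours(m,cv2.RETR_EXTERNAL,cv2.CHAIN_APPROX_NONE); cv2.drawContours(b,cs,-1,(0,0,255) if "can" in n else (0,255,0),1)
    a.append(b)
cv2.imwrite(out,np.hstack(a))
E
python3 ov.py pics/la1.png can_large .5215 -.390 0 lid_large 0 .0258
```

```text
[ 0.52042081 -0.38895794  0.1633523 ] [[-0.9999, 0.0151, -0.0004], [0.0151, 0.9999, 0.0009], [0.0004, 0.0009, -1.0]]
```

View pics/la1.png

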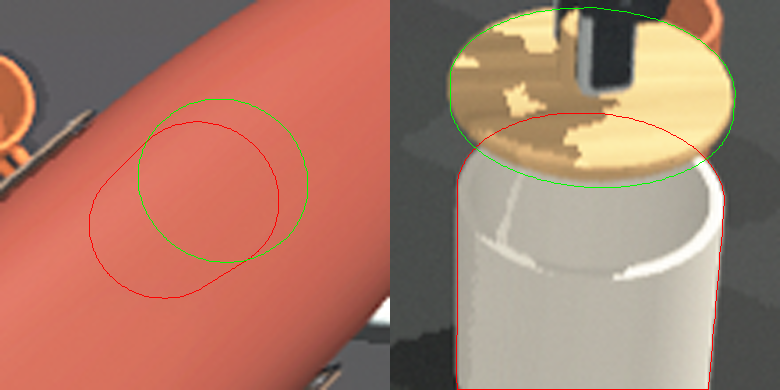

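The side view shows the large lid held level, within about 1 px of the green prediction. The red outline for can_large at (521.5, -390) matches its walls (457–724). The arm blocks the top view. I'll lower it.

Call:
step_arm --deltas '[{"delta_pos": [-1.5, -1, 12], "rotation": [0, 0, 0], "hand": 1}, {"delta_pos": [0, 0, 10], "rotation": [0, 0, 0], "hand": 1}, {"delta_pos": [0, 0, 8], "rotation": [0, 0, 0], "hand": 1}, {"delta_pos": [0, 0, 5], "rotation": [0, 0, 0], "hand": 1}, {"delta_pos": [0, 0, 3], "rotation": [0, 0, 0], "hand": 1}, {"delta_pos": [0, 0, 2], "rotation": [0, 0, 0], "hand": 1}, {"delta_pos": [0, 0, 0], "rotation": [0, 0, 0], "hand": 1}, {"delta_pos": [0, 0, 0], "rotation": [0, 0, 0], "hand": 1}]'

```text
time_s: 19.55
tool_pos: [0.5222, -0.3904, 0.1239]
orientation: [0.007, 1.0, -0.0, 0.0]
contact_force: [-1.3, 0.5, -0.2]
gripper_width: 0.29
grasp_force: 39.7
```

Call:
step_arm --deltas '[{"delta_pos": [0, 0, 2], "rotation": [0, 0, 0], "hand": 1}, {"delta_pos": [0, 0, 1], "rotation": [0, 0, 0], "hand": 1}, {"delta_pos": [0, 0, 0], "rotation": [0, 0, 0], "hand": 1}, {"delta_pos": [0, 0, 0], "rotation": [0, 0, 0], "hand": 1}]'

```text
time_s: 19.88
tool_pos: [0.5221, -0.3903, 0.1207]
orientation: [0.007, 1.0, 0.0, 0.0]
contact_force: [-0.2, -0.9, -0.9]
gripper_width: 0.292
grasp_force: 39.7
```

Call:
step_arm --deltas '[{"delta_pos": [0, 0, 1], "rotation": [0, 0, 0], "hand": 1}, {"delta_pos": [0, 0, 1], "rotation": [0, 0, 0], "hand": 1}, {"delta_pos": [0, 0, 0.4], "rotation": [0, 0, 0], "hand": 1}, {"delta_pos": [0, 0, 0], "rotation": [0, 0, 0], "hand": 1}, {"delta_pos": [0, 0, 0], "rotation": [0, 0, 0], "hand": 1}]'

```text
time_s: 20.3
tool_pos: [0.5222, -0.3904, 0.1188]
orientation: [0.007, 1.0, -0.0, 0.0]
contact_force: [-0.8, 1.6, 5.3]
gripper_width: 0.291
grasp_force: 40.2
```

Call:
step_arm --deltas '[{"delta_pos": [0, 0, 0], "rotation": [0, 0, 0], "hand": 0.2}, {"delta_pos": [0, 0, 0], "rotation": [0, 0, 0], "hand": -0.2}, {"delta_pos": [0, 0, 0], "rotation": [0, 0, 0], "hand": -0.2}, {"delta_pos": [0, 0, -15], "rotation": [0, 0, 0], "hand": -0.2}, {"delta_pos": [0, 0, -25], "rotation": [0, 0, 0], "hand": -0.2}, {"delta_pos": [0, 0, -25], "rotation": [0, 0, 0], "hand": -0.2}, {"delta_pos": [0, 0, 0], "rotation": [0, 0, 0], "hand": -0.2}, {"delta_pos": [0, 0, 0], "rotation": [0, 0, 0], "hand": -0.2}]'

```text
time_s: 20.97
tool_pos: [0.5228, -0.3911, 0.1849]
orientation: [0.007, 1.0, -0.001, 0.001]
contact_force: [0.6, -0.6, -0.3]
gripper_width: 0.597
grasp_force: 0.0
```

```bash
python3 ov.py pics/la2.png - .5215 -.390 0 - 0 0
```

```text
[ 0.52281546 -0.39106006  0.18488824] [[-0.9999, 0.0148, 0.0021], [0.0148, 0.9999, -0.0022], [-0.0021, -0.0022, -1.0]]
```

View pics/la2.png

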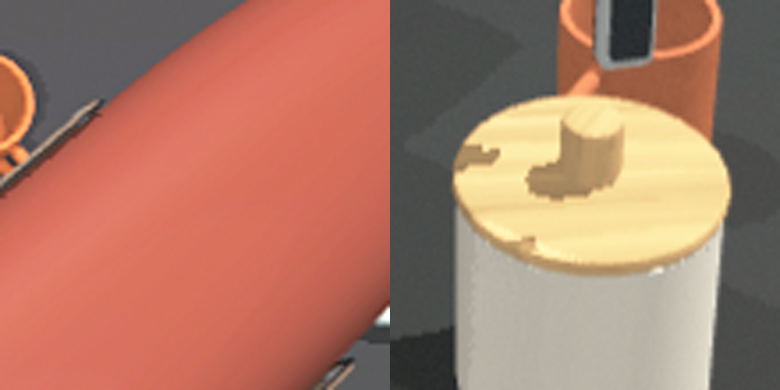

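The large lid is seated flush and level: plate at side crop (453–730, 95–272). Last is the oblong lid.

Call:
step_arm --deltas '[{"delta_pos": [28.2, 22.3, 0], "rotation": [0, 0, 0], "hand": -0.2}, {"delta_pos": [28.2, 22.3, 0], "rotation": [0, 0, 0], "hand": -0.2}, {"delta_pos": [28.2, 22.3, 0], "rotation": [0, 0, 0], "hand": -0.2}, {"delta_pos": [28.2, 22.3, 0], "rotation": [0, 0, 0], "hand": -0.2}, {"delta_pos": [28.2, 22.3, 0], "rotation": [0, 0, 0], "hand": -0.2}, {"delta_pos": [0, 0, 0], "rotation": [0, 0, 0], "hand": -0.2}]'

```text
time_s: 21.57
tool_pos: [0.3785, -0.2718, 0.1811]
orientation: [0.007, 1.0, 0.002, -0.002]
contact_force: [0.4, -0.1, 0.4]
gripper_width: 0.599
grasp_force: 0.0
```

Call:
step_arm --deltas '[{"delta_pos": [0, 0, 12], "rotation": [0, 0, 6.43], "hand": -0.2}, {"delta_pos": [0, 0, 12], "rotation": [0, 0, 6.43], "hand": -0.2}, {"delta_pos": [0, 0, 12], "rotation": [0, 0, 6.43], "hand": -0.2}, {"delta_pos": [0, 0, 12], "rotation": [0, 0, 6.43], "hand": -0.2}, {"delta_pos": [0, 0, 12], "rotation": [0, 0, 6.43], "hand": -0.2}, {"delta_pos": [0, 0, 12], "rotation": [0, 0, 6.43], "hand": -0.2}, {"delta_pos": [0, 0, 12], "rotation": [0, 0, 6.43], "hand": -0.2}, {"delta_pos": [0, 0, 0], "rotation": [0, 0, 0], "hand": -0.2}]'

```text
time_s: 22.23
tool_pos: [0.3814, -0.2749, 0.0956]
orientation: [0.392, 0.92, 0.001, -0.002]
contact_force: [-0.9, -0.9, -0.1]
gripper_width: 0.603
grasp_force: 0.0
```

Call:
step_arm --deltas '[{"delta_pos": [0, 0, 0], "rotation": [0, 0, 0], "hand": -0.2}, {"delta_pos": [0, 0, 0], "rotation": [0, 0, 0], "hand": -0.2}]'

```text
time_s: 22.4
tool_pos: [0.3827, -0.2766, 0.0993]
orientation: [0.388, 0.922, 0.0, -0.0]
contact_force: [-0.1, -0.7, 0.4]
gripper_width: 0.598
grasp_force: 0.0
```

Run:
```python
from h import *
s,R=pose();p=s["tool_pos"];print(p,np.round(R,4).tolist(),"yaw y",np.degrees(np.arctan2(R[1,1],R[0,1])))
print((R.T@(np.array([.3831,-.2772,.025])-p)*1000).round(1))
```

```text
[ 0.38267837 -0.27657849  0.09933023] [[-0.699, 0.7151, -0.0002], [0.7151, 0.699, 0.0004], [0.0004, 0.0001, -1.0]] yaw y 44.350120176724474
[-0.8 -0.1 74.3]
```

Call:
step_arm --deltas '[{"delta_pos": [-0.5, 0, 25], "rotation": [0, 0, 0], "hand": -0.2}, {"delta_pos": [0, 0, 25], "rotation": [0, 0, 0], "hand": -0.2}, {"delta_pos": [0, 0, 15], "rotation": [0, 0, 0], "hand": -0.2}, {"delta_pos": [0, 0, 9], "rotation": [0, 0, 0], "hand": -0.2}, {"delta_pos": [0, 0, 0], "rotation": [0, 0, 0], "hand": -0.2}, {"delta_pos": [0, 0, 0], "rotation": [0, 0, 0], "hand": 0.2}, {"delta_pos": [0, 0, 0], "rotation": [0, 0, 0], "hand": 1}, {"delta_pos": [0, 0, 0], "rotation": [0, 0, 0], "hand": 1}]'

```text
time_s: 23.07
tool_pos: [0.3839, -0.2779, 0.0269]
orientation: [0.389, 0.921, -0.001, 0.001]
contact_force: [-0.7, 0.2, -0.6]
gripper_width: 0.225
grasp_force: 39.5
```

Call:
step_arm --deltas '[{"delta_pos": [0, 0, 0], "rotation": [0, 0, 0], "hand": 1}, {"delta_pos": [0, 0, 0], "rotation": [0, 0, 0], "hand": 1}, {"delta_pos": [0, 0, 0], "rotation": [0, 0, 0], "hand": 1}]'

```text
time_s: 23.32
tool_pos: [0.3839, -0.278, 0.0269]
orientation: [0.389, 0.921, -0.001, 0.001]
contact_force: [-0.2, 0.8, 7.9]
gripper_width: 0.222
grasp_force: 40.5
```

Run:
```python
from h import *
s,R=pose();p=s["tool_pos"];print(p,np.round(R,4).tolist(),"yaw y",np.degrees(np.arctan2(R[1,1],R[0,1])),s["contact_force"])
```

```text
[ 0.38393393 -0.27796564  0.02688039] [[-0.6967, 0.7174, 0.0017], [0.7174, 0.6967, -0.0019], [-0.0026, -0.0001, -1.0]] yaw y 44.15905882046886 [-0.16873257  0.79443595  7.90330702]
```

Call:
step_arm --deltas '[{"delta_pos": [0, 0, -15], "rotation": [0, 0, 0], "hand": 1}, {"delta_pos": [0, 0, -35], "rotation": [0, 0, 0], "hand": 1}, {"delta_pos": [0, 0, -38], "rotation": [0, 0, 0], "hand": 1}, {"delta_pos": [0, 0, -38], "rotation": [0, 0, 0], "hand": 1}, {"delta_pos": [0, 0, -32], "rotation": [0, 0, 0], "hand": 1}, {"delta_pos": [0, 0, 0], "rotation": [0, 0, 0], "hand": 1}]'

```text
time_s: 23.82
tool_pos: [0.385, -0.2794, 0.1907]
orientation: [0.389, 0.921, -0.002, 0.004]
contact_force: [1.1, -1.4, -0.9]
gripper_width: 0.226
grasp_force: 39.5
```

Call:
step_arm --deltas '[{"delta_pos": [21.2, 31.5, 0], "rotation": [0, 0, 0], "hand": 1}, {"delta_pos": [21.2, 31.5, 0], "rotation": [0, 0, 0], "hand": 1}, {"delta_pos": [21.2, 31.5, 0], "rotation": [0, 0, 0], "hand": 1}, {"delta_pos": [21.2, 31.5, 0], "rotation": [0, 0, 0], "hand": 1}, {"delta_pos": [21.2, 31.5, 0], "rotation": [0, 0, 0], "hand": 1}, {"delta_pos": [21.2, 31.5, 0], "rotation": [0, 0, 0], "hand": 1}]'

```text
time_s: 24.32
tool_pos: [0.4302, -0.0524, 0.1833]
orientation: [0.39, 0.921, 0.0, 0.0]
contact_force: [1.1, -0.1, -0.8]
gripper_width: 0.23
grasp_force: 39.6
```

Call:
step_arm --deltas '[{"delta_pos": [21.2, 31.5, 0], "rotation": [0, 0, 0], "hand": 1}, {"delta_pos": [21.2, 31.5, 0], "rotation": [0, 0, 0], "hand": 1}, {"delta_pos": [21.2, 31.5, 0], "rotation": [0, 0, 0], "hand": 1}, {"delta_pos": [21.2, 31.5, 0], "rotation": [0, 0, 0], "hand": 1}, {"delta_pos": [21.2, 31.5, 0], "rotation": [0, 0, 0], "hand": 1}, {"delta_pos": [21.2, 31.5, 0], "rotation": [0, 0, 0], "hand": 1}]'

```text
time_s: 24.82
tool_pos: [0.4772, 0.1709, 0.1833]
orientation: [0.389, 0.921, 0.0, 0.0]
contact_force: [0.5, -0.0, -0.7]
gripper_width: 0.227
grasp_force: 39.6
```

Call:
step_arm --deltas '[{"delta_pos": [21.2, 31.5, 0], "rotation": [0, 0, 0], "hand": 1}, {"delta_pos": [21.2, 31.5, 0], "rotation": [0, 0, 0], "hand": 1}, {"delta_pos": [21.2, 31.5, 0], "rotation": [0, 0, 0], "hand": 1}, {"delta_pos": [21.2, 31.5, 0], "rotation": [0, 0, 0], "hand": 1}, {"delta_pos": [21.2, 31.5, 0], "rotation": [0, 0, 0], "hand": 1}, {"delta_pos": [21.2, 31.5, 0], "rotation": [0, 0, 0], "hand": 1}, {"delta_pos": [0, 0, 0], "rotation": [0, 0, 0], "hand": 1}]'

```text
time_s: 25.4
tool_pos: [0.5238, 0.3968, 0.1802]
orientation: [0.388, 0.922, -0.0, -0.001]
contact_force: [-0.3, -0.5, -2.4]
gripper_width: 0.226
grasp_force: 39.8
```

Call:
step_arm --deltas '[{"delta_pos": [0, 0, 8], "rotation": [0, 0, -6.92], "hand": 1}, {"delta_pos": [0, 0, 8], "rotation": [0, 0, -6.92], "hand": 1}, {"delta_pos": [0, 0, 8], "rotation": [0, 0, -6.92], "hand": 1}, {"delta_pos": [0, 0, 8], "rotation": [0, 0, -6.92], "hand": 1}, {"delta_pos": [0, 0, 8], "rotation": [0, 0, -6.92], "hand": 1}, {"delta_pos": [0, 0, 0], "rotation": [0, 0, 0], "hand": 1}, {"delta_pos": [0, 0, 0], "rotation": [0, 0, 0], "hand": 1}, {"delta_pos": [0, 0, 0], "rotation": [0, 0, 0], "hand": 1}]'

```text
time_s: 26.07
tool_pos: [0.5244, 0.3916, 0.1438]
orientation: [0.1, 0.995, 0.0, 0.0]
contact_force: [1.3, -0.5, -1.6]
gripper_width: 0.22
grasp_force: 39.7
```

```bash
python3 ov.py pics/ob1.png can_oblong .5235 .391 -11.2 lid_oblong -11.2 .0269
python3 - <<'E'
from h import *
s,R=pose();p=s["tool_pos"];print("yaw y",np.degrees(np.arctan2(R[1,1],R[0,1])))
print((R.T@(np.array([.5245,.391,.085])-p)*1000).round(1))
E
```

```text
[0.52441381 0.3915667  0.14380568] [[-0.9799, 0.1993, 0.0004], [0.1993, 0.9799, 0.0002], [-0.0004, 0.0003, -1.0]]
yaw y 78.59117176237308
[ 0.  -0.8 59.1]
```

View pics/ob1.png

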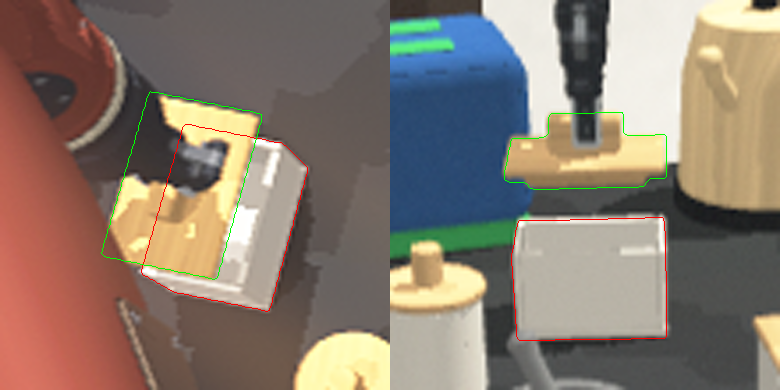

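The overlays coincide with the lid and can_oblong in both views, including yaw. I'll lower it.

Call:
step_arm --deltas '[{"delta_pos": [0, -0.6, 15], "rotation": [0, 0, 0], "hand": 1}, {"delta_pos": [0, 0, 13], "rotation": [0, 0, 0], "hand": 1}, {"delta_pos": [0, 0, 10], "rotation": [0, 0, 0], "hand": 1}, {"delta_pos": [0, 0, 8], "rotation": [0, 0, 0], "hand": 1}, {"delta_pos": [0, 0, 5], "rotation": [0, 0, 0], "hand": 1}, {"delta_pos": [0, 0, 3], "rotation": [0, 0, 0], "hand": 1}, {"delta_pos": [0, 0, 0], "rotation": [0, 0, 0], "hand": 1}, {"delta_pos": [0, 0, 0], "rotation": [0, 0, 0], "hand": 1}]'

```text
time_s: 26.83
tool_pos: [0.5243, 0.3912, 0.0897]
orientation: [0.098, 0.995, 0.0, 0.0]
contact_force: [0.6, 0.1, -1.1]
gripper_width: 0.226
grasp_force: 39.8
```

Call:
step_arm --deltas '[{"delta_pos": [0, 0, 2], "rotation": [0, 0, 0], "hand": 1}, {"delta_pos": [0, 0, 1], "rotation": [0, 0, 0], "hand": 1}, {"delta_pos": [0, 0, 0], "rotation": [0, 0, 0], "hand": 1}, {"delta_pos": [0, 0, 0], "rotation": [0, 0, 0], "hand": 1}]'

```text
time_s: 27.17
tool_pos: [0.5242, 0.3911, 0.0865]
orientation: [0.098, 0.995, 0.0, 0.0]
contact_force: [-0.5, 0.1, 0.1]
gripper_width: 0.228
grasp_force: 39.8
```

Call:
step_arm --deltas '[{"delta_pos": [0, 0, 1], "rotation": [0, 0, 0], "hand": 1}, {"delta_pos": [0, 0, 0.8], "rotation": [0, 0, 0], "hand": 1}, {"delta_pos": [0, 0, 0.3], "rotation": [0, 0, 0], "hand": 1}, {"delta_pos": [0, 0, 0], "rotation": [0, 0, 0], "hand": 1}, {"delta_pos": [0, 0, 0], "rotation": [0, 0, 0], "hand": 1}]'

```text
time_s: 27.58
tool_pos: [0.5243, 0.3912, 0.085]
orientation: [0.098, 0.995, 0.0, 0.0]
contact_force: [-2.0, -0.5, 4.8]
gripper_width: 0.221
grasp_force: 40.5
```

Call:
step_arm --deltas '[{"delta_pos": [0, 0, 0], "rotation": [0, 0, 0], "hand": 0.2}, {"delta_pos": [0, 0, 0], "rotation": [0, 0, 0], "hand": -0.2}, {"delta_pos": [0, 0, 0], "rotation": [0, 0, 0], "hand": -0.2}, {"delta_pos": [0, 0, -15], "rotation": [0, 0, 0], "hand": -0.2}, {"delta_pos": [0, 0, -25], "rotation": [0, 0, 0], "hand": -0.2}, {"delta_pos": [0, 0, -35], "rotation": [0, 0, 0], "hand": -0.2}, {"delta_pos": [0, 0, -35], "rotation": [0, 0, 0], "hand": -0.2}, {"delta_pos": [0, 0, 0], "rotation": [0, 0, 0], "hand": -0.2}]'

```text
time_s: 28.25
tool_pos: [0.5267, 0.3923, 0.2023]
orientation: [0.098, 0.995, 0.003, 0.004]
contact_force: [0.6, 0.4, 1.2]
gripper_width: 0.602
grasp_force: 0.0
```

Call:
step_arm --deltas '[{"delta_pos": [36, 11, 0], "rotation": [0, 0, 0], "hand": -0.2}, {"delta_pos": [36, 11, 0], "rotation": [0, 0, 0], "hand": -0.2}, {"delta_pos": [36, 11, 0], "rotation": [0, 0, 0], "hand": -0.2}, {"delta_pos": [36, 11, 0], "rotation": [0, 0, 0], "hand": -0.2}, {"delta_pos": [36, 11, 0], "rotation": [0, 0, 0], "hand": -0.2}, {"delta_pos": [36, 11, 0], "rotation": [0, 0, 0], "hand": -0.2}, {"delta_pos": [36, 11, 0], "rotation": [0, 0, 0], "hand": -0.2}, {"delta_pos": [36, 11, 0], "rotation": [0, 0, 0], "hand": -0.2}]'

```text
time_s: 28.92
tool_pos: [0.2572, 0.5342, 0.194]
orientation: [0.098, 0.995, 0.0, 0.0]
contact_force: [-0.2, 0.4, 0.0]
gripper_width: 0.601
grasp_force: 0.0
```

Call:
step_arm --deltas '[{"delta_pos": [36, 11, 0], "rotation": [0, 0, 0], "hand": -0.2}, {"delta_pos": [36, 11, 0], "rotation": [0, 0, 0], "hand": -0.2}, {"delta_pos": [0, 0, 0], "rotation": [0, 0, 0], "hand": -0.2}, {"delta_pos": [0, 0, 0], "rotation": [0, 0, 0], "hand": -0.2}, {"delta_pos": [0, 0, 0], "rotation": [0, 0, 0], "hand": -0.2}]'

```text
time_s: 29.33
tool_pos: [0.1926, 0.5692, 0.1939]
orientation: [0.098, 0.995, -0.0, 0.0]
contact_force: [0.7, -0.2, 0.5]
gripper_width: 0.598
grasp_force: 0.0
```

Run:
```python
from h import *
a=optics.snapshot("top")[100:310,80:460,::-1]; b=optics.snapshot("side")[110:400,170:450,::-1]
a=cv2.resize(a,(400,221),interpolation=cv2.INTER_AREA if 0 else cv2.INTER_CUBIC); a=cv2.copyMakeBorder(a,0,414-221,0,0,cv2.BORDER_CONSTANT)
b=cv2.resize(b,(400,414),interpolation=cv2.INTER_CUBIC)
cv2.imwrite("pics/end.png",np.hstack([a,b]))
for n in("can_large","lid_large","lid_small","lid_square","lid_oblong"):
  for c in P:
    r=optics.cut_out(c,n)
    if not r: print(n,c,"none"); continue
    if "lid" not in n: continue
    m=np.array(r[0]["pixels"]).astype(float); z={"lid_large":.093,"lid_small":.068,"lid_square":.08,"lid_oblong":.058}[n]
    # plate-only visible: drop plug, fit at closed height
    S0=SH[n]; SH[n]=[h+[0,0,z*1000] for h in S0[1:]]
    k=fit(n,{c:m},{c:np.zeros(m.shape,bool)},False); SH[n]=S0
    print(n,c,round(r[0]["conf"],2),np.round(np.array(k[:2])*1000,1),round(np.degrees(k[2]),1),round(k[4],3))
```

```text
lid_large top 0.88 [ 521.6 -390.5] 14.5 0.045
lid_large side 0.55 [ 522.1 -388.8] 29.7 0.044
lid_small top 0.94 [389.3 276.3] 21.3 0.066
lid_small side 0.71 [397.6 444. ] 0.0 1.0
lid_square top 0.77 [636.5  87. ] -1.0 0.038
lid_square side 0.77 [686.  255.4] 0.0 1.0
lid_oblong top 0.81 [522.  390.9] -10.6 0.039
lid_oblong side 0.64 [523.1 393.1] 168.4 0.06
```

View pics/end.png

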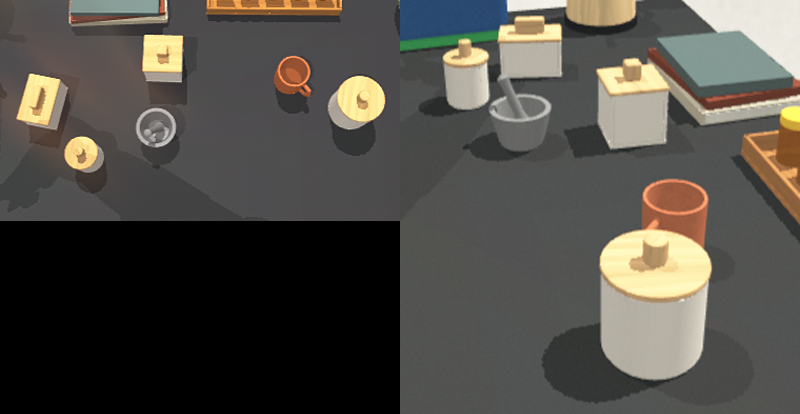

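All four lids sit level and flush on their cans. Lid positions fitted from the top view are within about 2 mm of the can positions, and the mug and mortar are standing.

```bash
python3 -c "
from rig import ctrl
print(ctrl.hand_in())"
```

```text
the job is handed in; nothing more can be done
None
```

All four canisters are closed with their own lids, each level and flush on the rim in the final pictures, the mug and mortar still stand, and the job was handed in at about 30 s; no verdict came back.

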